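Lock an instrument case cover with a quarter-turn stud

TASK

Take the red quarter-turn stud out of the wooden stand, put it through the hole in the instrument case's cover into the slot of the receptacle beneath, push it in against the springy gasket and turn it ninety degrees clockwise so that it locks the cover down flush with the case's rim, then let go. The receptacle sits a few millimetres to one side of the hole's centre, so find its slot gently by feel; push on the cover no harder than about 25 N, and leave the other things on the table alone.

Things in the scene. Friction and masses are not known exactly. Their poses are not given: they have to be found in the camera images.
- stud_wing (a point): Centre of the red wing grip of the quarter-turn stud (loose, 35 g, upright). The wing is a bar 32 mm long (point x), 10 mm thick (y: grip across this), 24 mm high (z up), white line along its top. 12 mm below: wing's foot = top of the round flange, 32 mm across, 4 mm thick (underside 16 mm below). At the start the flange rests on the wooden stand.
- stud_foot (a point): The same stud's lowest point, on its axis, 38 mm below the wing's centre: underside of the round steel cross pin, which is 6 mm thick and 19 mm long over its round ends and parallel to the wing (x). A steel shaft 6 mm across joins it to the flange, whose underside lies 22 mm above this point.
- rack: Light wooden stand that holds the stud, fixed, 60 x 60 mm (foot 70 x 70 mm), 70 mm high, with one upright round hole 23 mm wide and 28 mm deep in the middle of its top, in which the stud stands loosely. Origin: centre of its underside; z up.
- case: Grey instrument case, fixed, 150 mm (x) by 130 mm (y), 115 mm high to its rim; black front face with a small display, knobs and three round sockets towards -x. Origin: centre of its underside; z up. In a recess in the middle of its top lies the aluminium cover, and below that, fixed, the steel receptacle for the stud.
- cover_hole (a point): Centre of the oblong hole in the aluminium cover, on the cover's top face; axes as the case's. Hole 24 mm (x) by 18.5 mm (y); cover 100 x 84 mm, 3 mm thick, moves only up and down. If the cross pin stands on the receptacle beside its slot, the stud's flange stays 6 mm above the free cover; if the pin has entered the slot, the flange comes down onto the cover.
- receptacle_nominal (a point): Drawing position of the receptacle, straight below the hole's centre, on its plate's top face (plate 4 mm thick, top 16 mm below the free cover's top). Slot for the cross pin: 22.5 mm along x (within 3 degrees), 7.6 mm along y. The real slot centre lies 2.4 to 4.2 mm from this point along y, on the + or on the - side (differs from case to case), within 0.8 mm along x.
- receptacle_depth (a point): Point 6.5 mm below the plate's top face: lower edge of the 2.5 mm ridge on the plate's underside. Pushed in so that the pin's top is below this, the stud turns a quarter turn clockwise seen from above (wing then along the case's y); when let up, the pin springs 2.5 mm into a notch and is locked. Stops prevent turning anticlockwise or beyond the quarter turn.
- cover (a joint): How far the cover is pushed down on its gasket, m. 0 = free, its top 119 mm above the case's underside (4 mm proud of the rim); 0.004 = flush, where the locked stud holds it; with the flange on the cover the pin clears the ridge and can turn from about 0.0065 to the hard stop at 0.010. The gasket pushes back with about 1.6 N per mm (10.5 N at 6.5 mm, 16 N at 10 mm).
- screwdriver_spot (a point): Middle of a small screwdriver with a red handle, 143 mm long, lying on the table; a bystander.
- battery_spot (a point): Middle of a nine-volt block battery, 18 x 26 x 48 mm, standing on the table; a bystander.
There are look-alikes about, which are no part of the job. Of the things shaped like the part that bears stud_wing, the red one is meant.

How it is judged:
By the outcome, as a careful person would: the job done as asked, in the order asked, and still so for the second after the job is handed in, with the robot touching nothing.
It also fails if it takes over 42 s, if anything falls off the work surface, if the arm or the gripper's body presses on something with over 40 N, if the wrist force passes 120 N, or if a joint passes its speed limit or range.

ROBOT

A 6-joint arm with a two-finger parallel gripper is mounted at the origin on a cart in front of the work surface, level with it; the furniture and walls round the work are solid. World frame = base frame: x ahead of the robot, y to its left, z up, the work surface at z = 0. Lengths are in mm, angles in degrees, forces in N, time in s.
With the tool pointing down it reaches from about 350 to 850 mm from the base axis. Payload 8.1 kg.
Tool frame: the origin (TCP) lies on the centre line of the jaws, within the pads' length; the fingertips stand 11 mm ahead of it and the grasp point (between the pads) lies 8 mm behind it; z points along the fingers, y is the direction in which the jaws open and shut (so a half turn about z gives the same grasp; the last joint's range is limited). The gripper opens to 85 mm and grips with 20 to 120 N. Pads are 22 mm wide; open, the fingers measure 114 mm over their backs; the gripper's body (76 mm by 85 mm) begins 54 mm behind the grasp point. The pads swing forward as they close: fully open they stand 13 mm farther back than shut.
Start: joints at [-71.757, 7.471, 85.268, -0, 87.261, -4.893], TCP at [235.769, -551.741, 242.292] pointing down, gripper open.
Joint ranges: [-169.43, 169.43], [-51.17, 129.36], [1.28, 143.12], [-76.62, 256.62], [0, 156.53], [-152.29, 152.29]. Speed limits (degrees/s): [136.94, 136.94, 159.86, 180, 180, 180].

INTERFACE

Orientations are given as [roll, pitch, yaw] about the fixed x, y, z axes, in that order (R = Rz(yaw) Ry(pitch) Rx(roll)).
In Python, from bench import telemetry, viewer, r gives the robot as it stands.
- The arm moves only by the shell command python3 -m inch 'ROWS' [FORCE]. ROWS is JSON, a list of rows, each a list of 3 entries, a list of its own where there are three numbers: the shift along the tool's x, y, z in cm, then the turn, a rotation vector about the tool's x, y, z in rad, then the opening, from 0 (shut) to 1 (fully open). A call has 1 to 20 rows; each row is the pose to reach, as a shift and turn from the pose commanded when the call began, along the tool's axes at that moment; what a row does not reach only later rows make up. A row lasts 1/10 s, in which the tool goes at most 50 mm and 8.59 degrees, less where a joint would pass 70% of its speed; a pose out of reach is approached as far as the arm can. A call with a gripper value outside its range is refused whole. The fingers move at their own pace and stop on an object; FORCE is the grip in N (left out, the last holds). Time passes only in rows, so rows that repeat a pose let the fingers close. It gives the time, the measured TCP pose, the force and the opening at its end, in the units of the state.
- telemetry.sense(): the state, without advancing time (a new reading comes with each control period).
- viewer.snapshot(name): name is "scene" or "side" or "wrist"; returns the picture (384x512x3 uint8, red, green, blue); there is no depth.
- viewer.camera_model(name): a dict with "fx", "fy", "cx", "cy" (pixels), "cam_to_world" (4x4, takes a point from camera to world coordinates); the wrist camera has in their place "mount" (4x4, takes a point from camera to tool coordinates, whose origin is the TCP and whose axes are the flange's). Camera axes: x right, y down, z forward; pixel columns grow to the right and rows downward; lengths in mm; the calibration is good to about 2 mm. A picture is of the moment at which its call begins: read the wrist's pose just before it. camera_model takes no time and is no camera call.
- r.hand_in(): hands the job in, once; it reports no verdict.
The state is a dict: "time": time; "joint_pos": joint angles; "qd": joint speeds; "joint_efforts": joint torques, N m; "tool_pos": TCP position; "tcp_rot": TCP orientation; "ft_force": force on the tool from outside, world axes, zero at the start; "wrist_torque": the same for the moment, N m; "finger_gap": finger opening in mm.
Only numpy, scipy, OpenCV 4.12 (cv2) and the standard library are available. Lean on these libraries where they do the work, as an engineer would, in place of code of your own. Each camera call takes 0.05 s, during which the arm holds its last target.

## Working session

There is one attempt and no reset: what is moved stays moved. The work goes in short steps, Python scripts to look and compute and a shell command to move; the robot and the scene stay as the last step left them, time stands still between calls to the robot, and variables do not carry over. Pictures are saved under pics/ and viewed, and the job is handed in when it is done.

```bash
ls; mkdir -p pics; python3 - <<'E'
from bench import telemetry, viewer, r
import cv2
s=telemetry.sense(); print(s)
for n in ["scene","side","wrist"]:
    im=viewer.snapshot(n); cv2.imwrite(f"pics/{n}0.png",im[:,:,::-1]); print(n,viewer.camera_model(n))
E
```

```text
pics
{'time': 0.0, 'joint_pos': array([-7.17575842e+01,  7.51703890e+00,  8.53293662e+01,  1.98706345e-03,
        8.72634707e+01, -4.89317086e+00]), 'qd': array([ 0.04818178, -0.10075741, -0.06069641,  0.0260547 ,  0.05757144,
       -0.03497266]), 'joint_efforts': array([ 1.91221457e-04, -5.69405258e+01, -5.00553954e+01, -9.58746853e-06,
        1.50064391e-02,  6.43806220e-05]), 'tool_pos': array([ 235.60531246, -551.21619897,  241.22347599]), 'tcp_rot': array([-1.79890694e+02, -1.13495730e-02,  2.31354791e+01]), 'ft_force': array([-0.19767275,  0.00618333, -0.46180915]), 'wrist_torque': array([0.01812387, 0.03652292, 0.04399276]), 'finger_gap': 85.21566334968018}
scene {'fx': 415.8373410771203, 'fy': 415.8373410771203, 'cx': 244.69496043531313, 'cy': 192.03146697832534, 'cam_to_world': array([[-8.72676788e-01, -2.16155019e-01,  4.37849553e-01,
        -1.43273038e+01],
       [-4.88298272e-01,  3.86044651e-01, -7.82645721e-01,
         1.01711103e+03],
       [ 1.43322783e-04, -8.96797935e-01, -4.42440328e-01,
         6.48475232e+02],
       [ 0.00000000e+00,  0.00000000e+00,  0
[... 269 characters left out ...]
8598e-01, -4.86089461e-01,  8.60967729e-01,
        -9.34898832e+02],
       [-1.21197351e-02, -8.69830195e-01, -4.93202335e-01,
         6.69940574e+02],
       [ 0.00000000e+00,  0.00000000e+00,  0.00000000e+00,
         1.00000000e+00]])}
wrist {'fx': 266.5943444135148, 'fy': 266.5943444135148, 'cx': 251.54884665950829, 'cy': 187.7454781535032, 'mount': array([[-3.79676649e-04, -9.57287571e-01, -2.89137272e-01,
         7.32038916e+01],
       [ 9.99999313e-01, -6.84220183e-04,  9.52208918e-04,
         3.61063597e-01],
       [-1.10937132e-03, -2.89136712e-01,  9.57287173e-01,
        -1.31344895e+02],
       [ 0.00000000e+00,  0.00000000e+00,  0.00000000e+00,
         1.00000000e+00]])}
```

View pics/scene0.png

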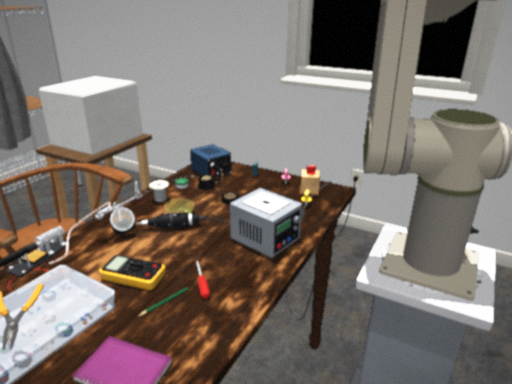

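View pics/side0.png

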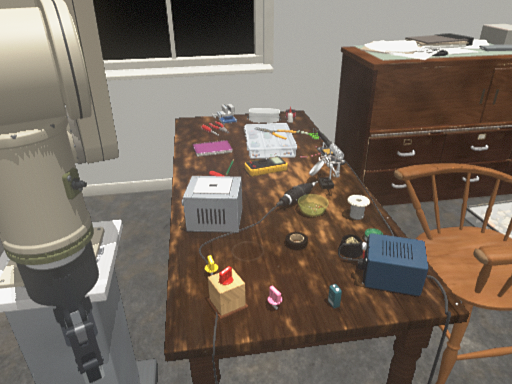

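View pics/wrist0.png

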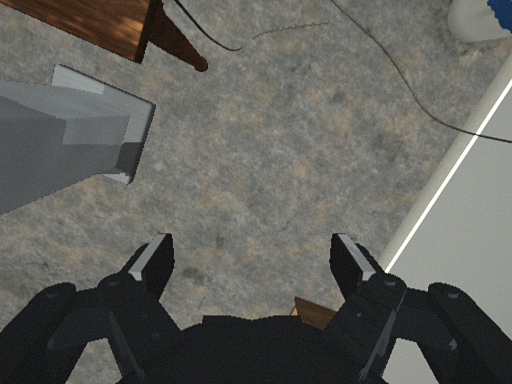

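The scene view shows the case at (266,220) and the rack with the red stud at (310,180). The side view shows the rack at (227,290), the red wing at (227,274) and the case at (213,203). I'll enlarge these for measuring.

```bash
python3 - <<'E'
import cv2,numpy as np
a=cv2.imread("pics/side0.png"); b=cv2.imread("pics/scene0.png")
c1=cv2.resize(a[255:320,190:255],(400,400),interpolation=cv2.INTER_CUBIC)
c2=cv2.resize(a[170:235,180:245],(400,400),interpolation=cv2.INTER_CUBIC)
c3=cv2.resize(b[185:257,225:297+8],(400,360),interpolation=cv2.INTER_CUBIC)
cv2.imwrite("pics/c1.png",np.hstack([c1,c2]))
c4=cv2.resize(b[155:205,290:340],(400,400),interpolation=cv2.INTER_CUBIC)
cv2.imwrite("pics/c2.png",np.hstack([c3,c4[:360]]))
E
```

```text
(no output)
```

View pics/c1.png

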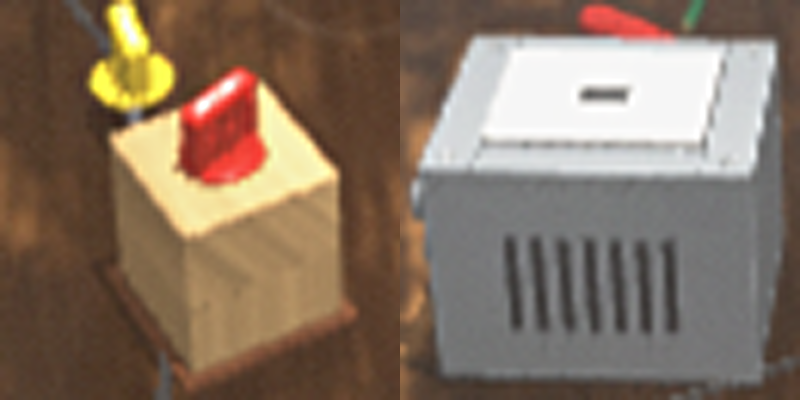

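View pics/c2.png

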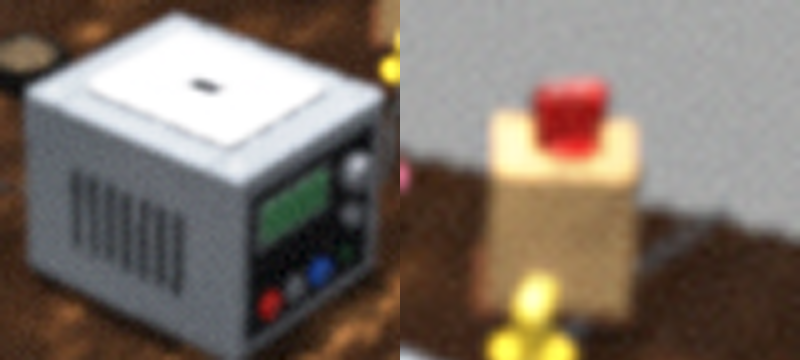

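```bash
cat > h.py <<'E'
import numpy as np
from bench import telemetry, viewer, r
from scipy.spatial.transform import Rotation as Ro
def c2w(n,s=None):
    m=viewer.camera_model(n)
    if n!="wrist": return m,m["cam_to_world"]
    T=np.eye(4);T[:3,:3]=Ro.from_euler("xyz",s["tcp_rot"],degrees=True).as_matrix();T[:3,3]=s["tool_pos"]
    return m,T@m["mount"]
def px2w(n,u,v,z,s=None):
    m,T=c2w(n,s)
    d=T[:3,:3]@np.array([(u-m["cx"])/m["fx"],(v-m["cy"])/m["fy"],1]); o=T[:3,3]
    return o+d*(z-o[2])/d[2]
def w2px(n,p,s=None):
    m,T=c2w(n,s); q=np.linalg.inv(T)@np.append(p,1)
    return m["fx"]*q[0]/q[2]+m["cx"],m["fy"]*q[1]/q[2]+m["cy"]
def rel(p,yaw,s):  # tool-frame shift cm, to put TCP at p pointing down with yaw
    R0=Ro.from_euler("xyz",s["tcp_rot"],degrees=True)
    R1=Ro.from_euler("xyz",[180,0,yaw],degrees=True)
    return R0.inv().apply(np.array(p)-s["tool_pos"])/10,(R0.inv()*R1).as_rotvec()
E
python3 - <<'E'
from h import *
np.set_printoptions(precision=1,suppress=True)
k=65/400
S=lambda x,y,z,ox,oy:px2w("side",ox+x*k,oy+y*k,z)
print("wingtop",S(218,92,98,190,255), [S(*p,98,190,255) for p in[(187,118),(248,73)]])
print("rack",[S(*p,70,190,255) for p in[(113,133),(265,82),(338,180),(188,238)]])
print("case",[S(*p,115,180,170) for p in[(75,37),(377,40),(355,178),(20,172)]])
print("cover",[S(*p,119,180,170) for p in[(87,45),(327,45),(305,148),(82,142)]])
print("hole",S(205,95,119,180,170))
C=lambda x,y,z:px2w("scene",225+x/5,185+y/5,z)
print("case",[C(*p,115) for p in[(25,92),(177,12),(383,93),(240,186)]]); print("hole",C(206,87,119))
D=lambda x,y,z:px2w("scene",290+(x-400)/8,155+y/8,z)
print("wing",D(573,84,98)); print("rack",[D(*p,70) for p in [(490,180),(640,182),(640,115),(490,108)]])
E
```

```text
wingtop [ 435.  -248.7   98. ] [array([ 423.2, -260.6,   98. ]), array([ 446.3, -240.2,   98. ])]
rack [array([ 397.6, -231.4,   70. ]), array([ 454.3, -212.3,   70. ]), array([ 473.8, -268.9,   70. ]), array([ 419.8, -289.1,   70. ])]
case [array([374.7, 178.4, 115. ]), array([519.5, 149.6, 115. ]), array([493.4,  18.9, 115. ]), array([347.9,  49.4, 115. ])]
cover [array([380.4, 160.7, 119. ]), array([494.3, 140.7, 119. ]), array([473.8,  42.3, 119. ]), array([375.8,  64.8, 119. ])]
hole [433.1 100.  119. ]
case [array([514.4, 154.8, 115. ]), array([488.1,  23.6, 115. ]), array([342.3,  59.8, 115. ]), array([367. , 188.9, 115. ])]
hole [426.9 107.7 119. ]
wing [ 430.4 -248.9   98. ]
rack [array([ 445.4, -196.7,   70. ]), array([ 389.4, -225.7,   70. ]), array([ 414.3, -294.2,   70. ]), array([ 475.1, -269.2,   70. ])]
```

```bash
python3 - <<'E'
from h import *
s=dict(tool_pos=np.array([235.769,-551.741,242.292]),tcp_rot=np.array([180,0,23.13]))
print(rel([434,-249,242],41,s))
E
```

```text
(array([ 3.01218708e+01, -2.00536611e+01,  2.92000000e-02]), array([ 0.00000000e+00,  3.81955503e-17, -3.11890337e-01]))
```

```bash
python3 -m inch '[[[15,-10,0],[0,0,-0.15],1],[[30,-20,0],[0,0,-0.31],1],[[30,-20,0],[0,0,-0.31],1],[[30,-20,0],[0,0,-0.31],1],[[30,-20,0],[0,0,-0.31],1],[[30,-20,0],[0,0,-0.31],1],[[30,-20,0],[0,0,-0.31],1],[[30,-20,0],[0,0,-0.31],1],[[30,-20,0],[0,0,-0.31],1],[[30,-20,0],[0,0,-0.31],1],[[30,-20,0],[0,0,-0.31],1],[[30,-20,0],[0,0,-0.31],1],[[30,-20,0],[0,0,-0.31],1]]' 40
python3 - <<'E'
from h import *
import cv2
s=telemetry.sense(); im=viewer.snapshot("wrist"); cv2.imwrite("pics/w1.png",im[:,:,::-1]); print(s)
import pickle; pickle.dump(s,open("s1.pkl","wb"))
E
```

```text
time: 1.45
tool_pos: [432.5, -250.9, 242.2]
tcp_rot: [-180.0, 0.0, 40.8]
ft_force: [0.1, -0.0, 0.3]
finger_gap: 85.3
{'time': 1.45, 'joint_pos': array([-3.59975648e+01, -8.16971434e+00,  1.00852783e+02, -5.84359247e-03,
        8.73284813e+01,  1.32158907e+01]), 'qd': array([ 0.4196057 , -0.09154207,  0.00804844,  0.01590088, -0.05135339,
        0.09614883]), 'joint_efforts': array([ 2.38553016e-02, -4.26161742e+01, -5.00852931e+01, -3.52522678e-03,
        2.33647996e-03, -1.09446963e-02]), 'tool_pos': array([ 432.47879204, -250.94597729,  242.21636074]), 'tcp_rot': array([-1.79990090e+02,  8.32324850e-03,  4.07868182e+01]), 'ft_force': array([ 0.14955939, -0.02729521,  0.32950275]), 'wrist_torque': array([-0.02367657, -0.01042069, -0.01599962]), 'finger_gap': 85.33767538465526}
```

View pics/w1.png

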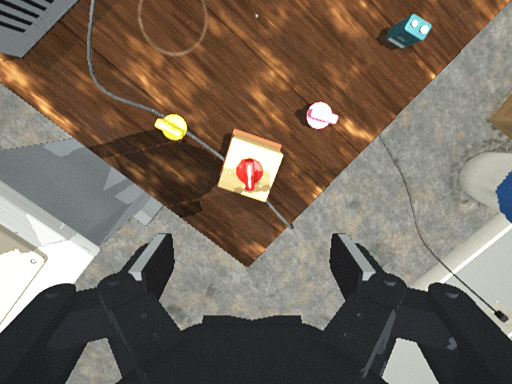

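```bash
python3 - <<'E'
import cv2
a=cv2.imread("pics/w1.png")
cv2.imwrite("pics/w1c.png",cv2.resize(a[125:205,210:290],(640,640)[:2] if 0 else (560,560),interpolation=cv2.INTER_CUBIC))
E
```

```text
(no output)
```

View pics/w1c.png

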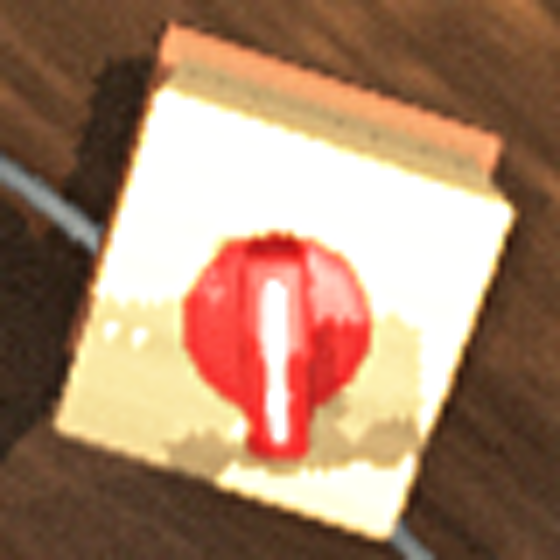

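```bash
python3 - <<'E'
from h import *
import pickle; s=pickle.load(open("s1.pkl","rb"))
f=lambda x,y,z:px2w("wrist",210+x/7,125+y/7,z,s)
a,b=f(272,283,98),f(281,442,98); print(a,b,(a+b)/2,np.linalg.norm(a-b),np.degrees(np.arctan2(*(a-b)[[1,0]])))
print("flange",f(278,323,74)); R=[f(*p,70) for p in[(165,88),(513,210),(395,538),(57,430)]]; print(R,np.mean(R,0))
print("yellow",px2w("wrist",172,127,40,s),"pink",px2w("wrist",320,116,40,s))
E
```

```text
[ 441.7616151  -239.78049471   98.        ] [ 423.68266955 -257.10402603   98.        ] [ 432.72214233 -248.44226037   98.        ] 25.039029721600937 43.77761434301826
flange [ 433.2821477  -248.06339878   74.        ]
[array([ 450.08523167, -209.65779003,   70.        ]), array([ 472.09670761, -265.45987401,   70.        ]), array([ 416.8537631, -288.7726677,   70.       ]), array([ 393.94654963, -232.38371843,   70.        ])] [ 433.245563   -249.06851254   70.        ]
yellow [ 407.0261594  -145.10684473   40.        ] pink [ 534.40460576 -272.96484022   40.        ]
```

```bash
python3 - <<'E'
from h import *
R0=Ro.from_euler("xyz",[180,0,23.135],degrees=True)
c=np.array([235.769,-551.741,242.292])+R0.apply([300,-200,0]); y=23.135+np.degrees(.31); print(c,y)
print(telemetry.sense()["tool_pos"])
s=dict(tool_pos=c,tcp_rot=np.array([180,0,y]))
print(rel([433,-248.3,110],43,s)); print(rel([433,-248.3,88],43,s))
E
```

```text
[ 433.06371211 -249.95498877  242.292     ] 40.896691649055526
[ 432.60396664 -250.74835433  242.2329836 ]
(array([ 0.1035357 , -0.12927037, 13.2292    ]), array([ 1.54083047e-32,  4.49563626e-18, -3.67096559e-02]))
(array([ 0.1035357 , -0.12927037, 15.4292    ]), array([ 1.54083047e-32,  4.49563626e-18, -3.67096559e-02]))
```

```bash
python3 -m inch '[[[0.15,-0.16,5],[0,0,-0.037],1],[[0.15,-0.16,9],[0,0,-0.037],0.6],[[0.15,-0.16,12],[0,0,-0.037],0.6],[[0.15,-0.16,14],[0,0,-0.037],0.6],[[0.15,-0.16,15.4],[0,0,-0.037],0.6],[[0.15,-0.16,15.4],[0,0,-0.037],0.6],[[0.15,-0.16,15.4],[0,0,-0.037],0.6]]' 40
python3 - <<'E'
from h import *
import cv2
im=viewer.snapshot("wrist"); im2=viewer.snapshot("side")
cv2.imwrite("pics/w2.png",np.hstack([im[:,:,::-1],cv2.resize(im2[240:336,170:290,::-1],(280,384)[:2] if 0 else (288,384))]))
print(telemetry.sense())
E
```

```text
time: 2.2
tool_pos: [433.5, -248.2, 89.1]
tcp_rot: [180.0, -0.0, 43.0]
ft_force: [0.3, -0.4, 1.1]
finger_gap: 51.2
{'time': 2.3, 'joint_pos': array([-3.56685878e+01, -6.38070885e-01,  1.10206710e+02, -5.08667933e-04,
        7.02776690e+01,  1.13226174e+01]), 'qd': array([ 0.04941764, -0.3028664 ,  0.06404156,  0.02549993, -0.02813254,
       -0.04039503]), 'joint_efforts': array([-3.27170303e-02, -4.42652857e+01, -4.48729599e+01, -2.72061101e-03,
        3.08770523e-02, -9.47645422e-04]), 'tool_pos': array([ 434.13940914, -248.58079687,   89.98282762]), 'tcp_rot': array([ 1.79849205e+02, -2.97048629e-02,  4.30090049e+01]), 'ft_force': array([0.18233831, 0.08853736, 0.75304111]), 'wrist_torque': array([-0.02341694, -0.00855264, -0.05514059]), 'finger_gap': 51.08942217735162}
```

View pics/w2.png

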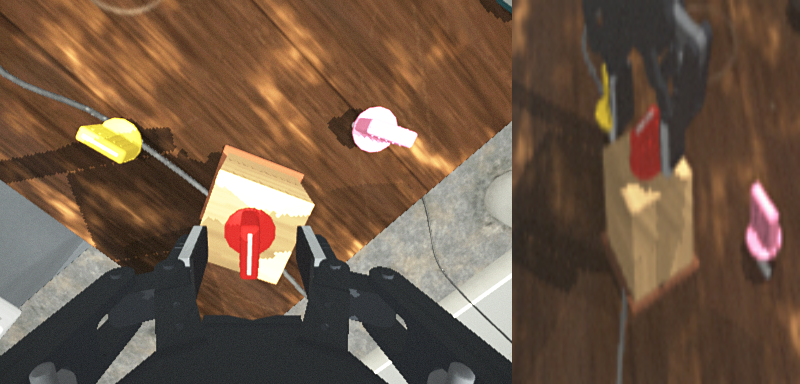

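```bash
python3 - <<'E'
from h import *
s=telemetry.sense();print(s["tool_pos"])
s["tool_pos"]=np.array([433.6,-248.3,88.3]);s["tcp_rot"]=np.array([180,0,43.02])
for p in[(250,232),(249,278)]: print(rel(px2w("wrist",*p,98,s),43.02,s)[0])
print(w2px("wrist",[433.6,-248.3,98],s))
E
```

```text
[ 434.13940914 -248.58079687   89.98282762]
[ 1.31076818 -0.04539842 -0.97      ]
[-1.3761945  -0.10403123 -0.97      ]
(np.float64(250.9318550926673), np.float64(255.08851582514166))
```

```bash
python3 -m inch '[[[0,-0.05,0],[0,0,0],0.2],[[0,-0.05,0],[0,0,0],0],[[0,-0.05,0],[0,0,0],0],[[0,-0.05,0],[0,0,0],0],[[0,-0.05,0],[0,0,0],0],[[0,-0.05,0],[0,0,0],0],[[0,-0.05,0],[0,0,0],0],[[0,-0.05,0],[0,0,0],0]]' 80
```

```text
time: 3.1
tool_pos: [433.3, -247.7, 89.1]
tcp_rot: [179.9, -0.0, 43.0]
ft_force: [-0.9, 0.8, 5.8]
finger_gap: 8.3
```

```bash
cat > st.py <<'E'
from h import *
c=np.array([433.06371211,-249.95498877,242.292]);y=40.8967
def step(c,y,sh,rz):
    R=Ro.from_euler("xyz",[180,0,y],degrees=True); return c+R.apply(np.array(sh)*10), y-np.degrees(rz)
c,y=step(c,y,[.15,-.16,15.4],-.037)
c,y=step(c,y,[0,-.05,0],0)
E
python3 - <<'E'
from st import *
print(c,y)
s=dict(tool_pos=c,tcp_rot=np.array([180,0,y])); print(rel([479,94,240],168.5,s))
E
python3 -m inch '[[[0,-0.05,-2],[0,0,0],0],[[0,-0.05,-5],[0,0,0],0],[[0,-0.05,-10],[0,0,0],0],[[0,-0.05,-15],[0,0,0],0],[[0,-0.05,-15],[0,0,0],0],[[0,-0.05,-15],[0,0,0],0]]' 80
python3 - <<'E'
from h import *
import cv2
im=viewer.snapshot("wrist"); im2=viewer.snapshot("side")
cv2.imwrite("pics/w3.png",np.hstack([im[:,:,::-1],cv2.resize(im2[200:328,150:246,::-1],(288,384))]))
E
```

```text
[ 432.80892784 -247.39793919   88.292     ] 43.01664384198405
(array([ 26.66782142, -21.8102953 , -15.1708    ]), array([ 0.00000000e+00,  2.68209616e-16, -2.19009772e+00]))
time: 3.7
tool_pos: [433.3, -247.6, 240.0]
tcp_rot: [179.8, -0.0, 43.0]
ft_force: [-0.2, -0.5, -1.5]
finger_gap: 8.3
```

View pics/w3.png

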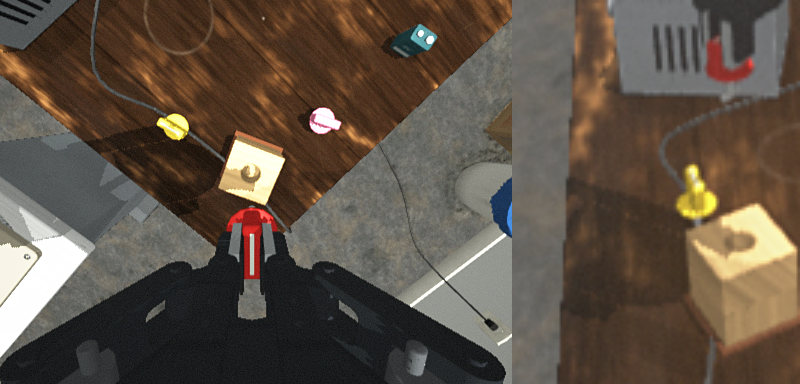

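The wrist view shows the stud held straight between the pads at (251,240), with the rack now empty. Next stop is above the case.

```bash
echo 'c,y=step(c,y,[0,-.05,-15],0)' >> st.py
python3 -m inch '[[[13,-11,0],[0,0,-0.15],0],[[26.6,-21.8,0],[0,0,-2.19],0],[[26.6,-21.8,0],[0,0,-2.19],0],[[26.6,-21.8,0],[0,0,-2.19],0],[[26.6,-21.8,0],[0,0,-2.19],0],[[26.6,-21.8,0],[0,0,-2.19],0],[[26.6,-21.8,0],[0,0,-2.19],0],[[26.6,-21.8,0],[0,0,-2.19],0],[[26.6,-21.8,0],[0,0,-2.19],0],[[26.6,-21.8,0],[0,0,-2.19],0],[[26.6,-21.8,0],[0,0,-2.19],0],[[26.6,-21.8,0],[0,0,-2.19],0],[[26.6,-21.8,0],[0,0,-2.19],0],[[26.6,-21.8,0],[0,0,-2.19],0],[[26.6,-21.8,0],[0,0,-2.19],0],[[26.6,-21.8,0],[0,0,-2.19],0],[[26.6,-21.8,0],[0,0,-2.19],0],[[26.6,-21.8,0],[0,0,-2.19],0],[[26.6,-21.8,0],[0,0,-2.19],0]]' 80
echo 'c,y=step(c,y,[26.6,-21.8,0],-2.19)' >> st.py
python3 - <<'E'
from st import *
import cv2
im=viewer.snapshot("wrist")
cv2.imwrite("pics/w4.png",im[:,:,::-1]);cv2.imwrite("pics/w4c.png",cv2.resize(im[60:210,150:350,::-1],(800,600),interpolation=cv2.INTER_CUBIC))
s=telemetry.sense();print(c,y,s["tool_pos"],s["tcp_rot"],s["joint_pos"])
E
```

```text
time: 5.7
tool_pos: [478.1, 93.8, 237.9]
tcp_rot: [-180.0, -0.0, 168.4]
ft_force: [0.4, 0.5, -0.8]
finger_gap: 8.3
[478.23325016  93.82761809 238.292     ] 168.49440097563433 [478.13783498  93.81318358 238.09123896] [-1.79994611e+02 -1.73059172e-02  1.68436503e+02] [ 5.06918107e+00 -1.01270780e+01  1.03031147e+02 -2.10267923e-04
  8.71140557e+01 -7.33673117e+01]
```

View pics/w4.png

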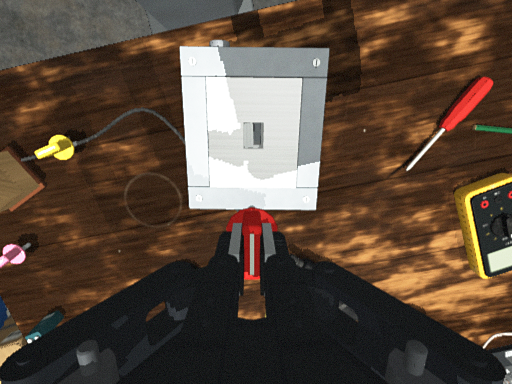

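View pics/w4c.png

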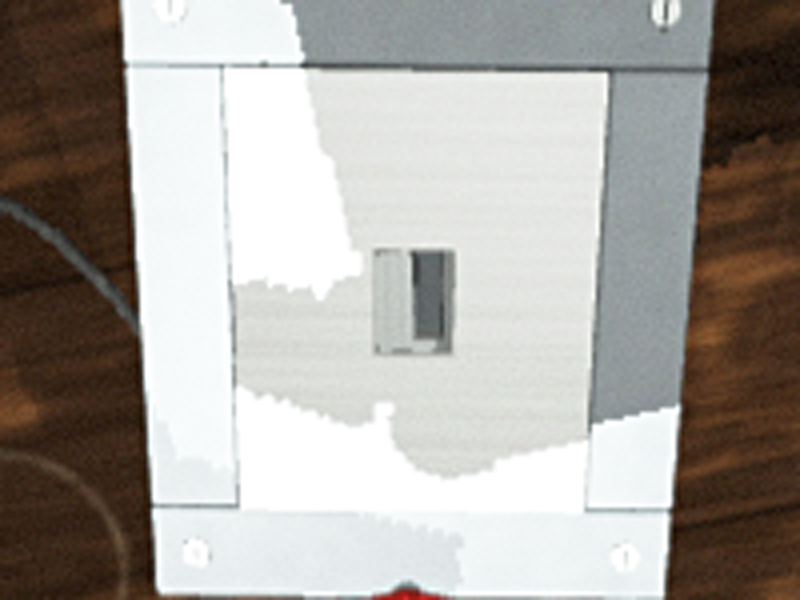

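```bash
python3 - <<'E'
from st import *
s=dict(tool_pos=np.array([478.2,93.8,238.1]),tcp_rot=np.array([180,0,168.46]))
f=lambda x,y,z:px2w("wrist",150+x/4,60+y/4,z,s)
H=[f(*p,119) for p in[(374,248),(455,248),(453,355),(375,355)]];h=np.mean(H,0)
print("hole",h,[np.linalg.norm(H[i]-H[i-1]) for i in range(4)])
C=[f(*p,119) for p in[(224,68),(607,70),(588,510),(240,508)]]
print("cover",np.mean(C,0),[np.linalg.norm(C[i]-C[i-1]) for i in range(4)])
d=lambda a,b:np.degrees(np.arctan2(*(a-b)[[1,0]]))
print("yaws x",d(C[0],C[3]),d(C[1],C[2]),"y",d(C[1],C[0])-90,d(C[2],C[3])-90, "hole",d(H[0],H[3]),d(H[1],H[2]))
sl=f(428,295,103); print("slot",sl); S1=f(413,252,103);S2=f(415,340,103);S3=f(443,252,103);S4=f(442,340,103);print(d(S1,S2),d(S3,S4),np.linalg.norm(S1-S3),np.linalg.norm(S1-S2))
A=Ro.from_euler("z",-11.5,degrees=True); print("slot rel hole in case axes",A.inv().apply(sl-h))
# stud axis: foot? flange
print(w2px("wrist",c+[0,0,-14],dict(tool_pos=c,tcp_rot=np.array([180,0,y]))))
E
```

```text
hole [430.87059578 104.55897816 119.        ] [np.float64(24.43843180201581), np.float64(18.493392701072473), np.float64(24.43646141542218), np.float64(18.32395499094791)]
cover [430.80293883 104.68343983 119.        ] [np.float64(100.11952394389226), np.float64(83.51567703590987), np.float64(100.17845478368449), np.float64(85.30935693521177)]
yaws x 167.85953409213374 168.88559087914268 y -11.84733256179905 -11.882287207287519 hole 168.49018438635608 168.09290783034638
slot [431.40215026 107.9988543  103.        ]
169.88143347227364 168.33953067535924 7.294417445812576 21.32458334611783
slot rel hole in case axes [ -0.16491763   3.47679453 -16.        ]
(np.float64(252.65872862234733), np.float64(235.01107214292298))
```

```bash
python3 - <<'E'
from st import *
import cv2
a=cv2.imread("pics/w4.png")
cv2.imwrite("pics/w4d.png",cv2.resize(a[200:300,202:302],(600,600),interpolation=cv2.INTER_CUBIC))
s=dict(tool_pos=c,tcp_rot=np.array([180,0,y]))
for p in([0,0,-10],[13,0,-10],[-13,0,-10],[0,0,14],[0,0,37],[0,16,14],[0,-16,14]):
    R=Ro.from_euler("xyz",[180,0,y],degrees=True);u=w2px("wrist",c+R.apply(p),s); print(p,u,(u[0]-202)*6,(u[1]-200)*6)
E
```

```text
[0, 0, -10] (np.float64(252.78145947835756), np.float64(256.349675553314)) 304.68875687014537 338.098053319884
[13, 0, -10] (np.float64(252.80619875806755), np.float64(233.44057383878487)) 304.8371925484053 200.64344303270923
[-13, 0, -10] (np.float64(252.75803465176818), np.float64(278.0415655869401)) 304.5482079106091 468.24939352164074
[0, 0, 14] (np.float64(252.65872862234733), np.float64(235.01107214292298)) 303.95237173408395 210.0664328575379
[0, 0, 37] (np.float64(252.5701342309175), np.float64(219.60760601743698)) 303.42080538550493 117.64563610462187
[0, 16, 14] (np.float64(279.26283149762554), np.float64(235.0183890462826)) 463.57698898575325 210.11033427769564
[0, -16, 14] (np.float64(226.06207439689518), np.float64(235.00375728815888)) 144.3724463813711 210.02254372895328
```

View pics/w4d.png

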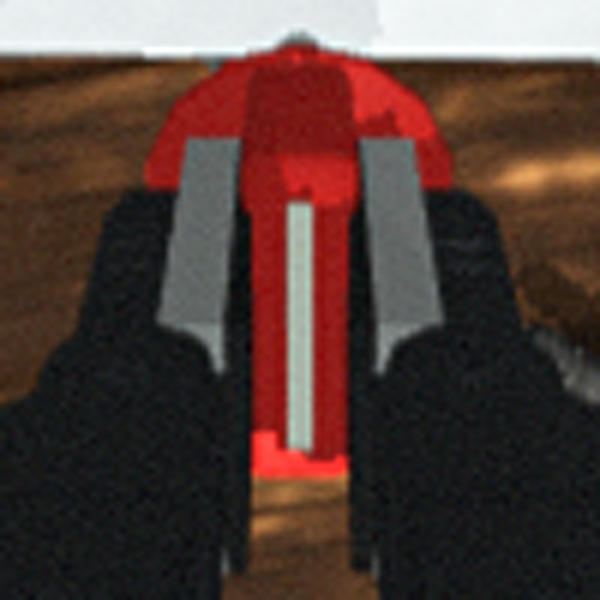

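```bash
python3 - <<'E'
from st import *
s=dict(tool_pos=c,tcp_rot=np.array([180,0,y])); print(rel([431.5,108.5,165],y,s))
E
```

```text
(array([4.87207631, 0.50559569, 7.3292    ]), array([0., 0., 0.]))
```

```bash
python3 -m inch '[[[2.5,0.25,0],[0,0,0],0],[[4.87,0.5,0],[0,0,0],0],[[4.87,0.5,3],[0,0,0],0],[[4.87,0.5,5.5],[0,0,0],0],[[4.87,0.5,7.3],[0,0,0],0],[[4.87,0.5,7.3],[0,0,0],0],[[4.87,0.5,7.3],[0,0,0],0],[[4.87,0.5,7.3],[0,0,0],0]]' 80
echo 'c,y=step(c,y,[4.87,.5,7.3],0)' >> st.py
python3 - <<'E'
from st import *
import cv2
im=viewer.snapshot("wrist");a=viewer.snapshot("side");b=viewer.snapshot("scene")
cv2.imwrite("pics/w5.png",cv2.resize(im[120:300,132:372,::-1],(800,600),interpolation=cv2.INTER_CUBIC))
cv2.imwrite("pics/sd5.png",np.hstack([cv2.resize(a[120:220,163:263,::-1],(400,400),interpolation=cv2.INTER_CUBIC),cv2.resize(b[140:240,215:315,::-1],(400,400),interpolation=cv2.INTER_CUBIC)]))
s=telemetry.sense();print(c,y,s["tool_pos"],s["tcp_rot"],s["ft_force"],s["wrist_torque"])
E
```

```text
time: 6.55
tool_pos: [432.4, 108.6, 166.8]
tcp_rot: [180.0, 0.1, 168.5]
ft_force: [0.1, 0.5, -0.6]
finger_gap: 8.1
[431.50918453 108.44102603 165.292     ] 168.49440097563433 [432.32131328 108.53851755 166.56280295] [1.79959744e+02 1.12418047e-01 1.68487743e+02] [-1.41010019  1.04526299  0.22282141] [-0.01542834  0.03821592 -0.00239811]
```

View pics/w5.png

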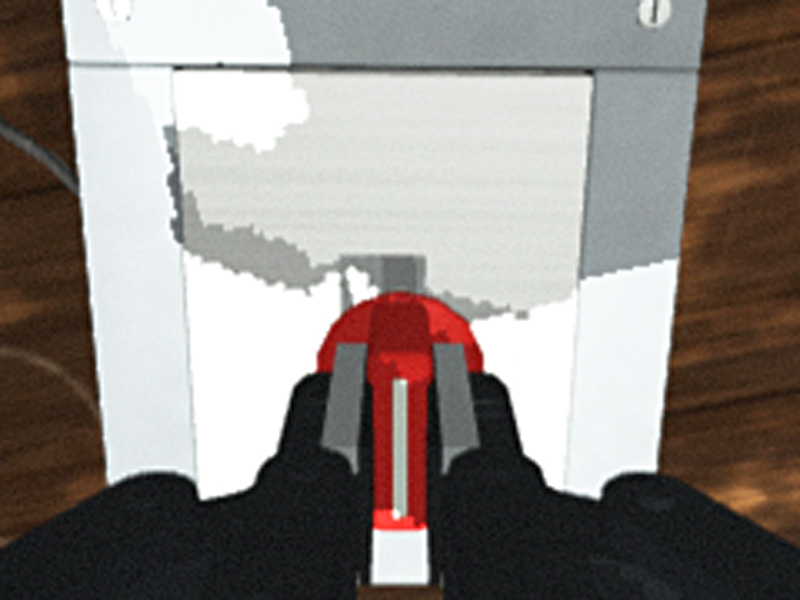

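View pics/sd5.png

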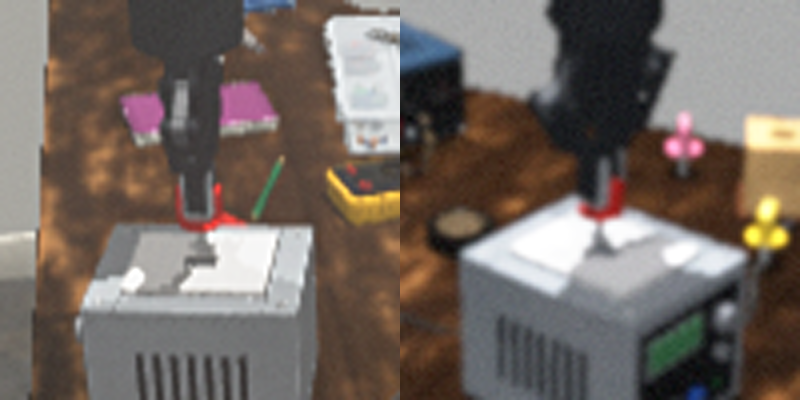

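```bash
python3 - <<'E'
from st import *
import cv2
im=viewer.snapshot("wrist"); g=im.mean(2)
print(np.round(g[196:210:1,232:264]).astype(int))
cv2.imwrite("pics/w5d.png",cv2.resize(im[190:290,202:302,::-1],(600,600),interpolation=cv2.INTER_CUBIC))
s=dict(tool_pos=c,tcp_rot=np.array([180,0,y])); R=Ro.from_euler("xyz",[180,0,y],degrees=True)
for p in([0,0,62],[11,0,62],[11,3.8,62],[11,-3.8,62]): print(p,w2px("wrist",c+R.apply(p),s))
E
```

```text
[[223 206 193 194 193 195 194 196 194 195 194 177 175 192 182 186 187 188
  189 187 186 189 201 206 206 210 211 208 226 222 222 221]
 [220 201 157 146 149 148 147 149 151 153 147 136 142 151 138 123 125 126
  128 129 124 129 136 133 149 152 148 174 222 224 223 222]
 [224 201 144 133 140 135 133 134 141 135 137 132 136 137 125 103 103 106
  106 102 107 103 106 104 117 126 129 158 223 224 222 222]
 [178 161 139 138 132 127 122 133 138 136 136 135 142 141 130 109 108 109
  111 113 106 105 110 104 122 139 133 151 226 222 217 217]
 [153 143 133 137 173 175 166 135 132 130 132 131 138 141 129 106 108 108
  108 111 111 107 109 106 109 136 124 156 217 224 215 218]
 [193 170 134 172 255 255 255 179 168 172 136 131 140 140 130 114 107 108
  115 114 105 108 106 105 109 131 129 153 223 219 220 218]
 [255 255 167 174 255 255 255 228 255 255 188 128 135 142 128 111 110 109
  111 109 112 110 112 111 104 131 133 155 221 222 222 217]
 [255 255 178 141 251 255 255 255 255 255 198 124 135 143 129 114 111 111
  111 112 109 108 110 112  97 134 128 153 222 225 219 224]
 [255 249 143 125 184 255 255 255 25
[... 373 characters left out ...]
177 129 141 250 255 255 255 255 255 255 255 203 136  98  92  95
   89  85  86  86  85  98  99 136 133 149 160 186 221 223]
 [255 255 180 129 128 182 255 255 255 255 255 255 255 133  86  68  73  81
   82  84  64  66  63  75  75  91  98 104 141 139 180 187]
 [255 255 184 132 128 177 255 255 255 240 233 152 142  88  72  65  90  96
   83  81  86  76  73  72  70  82  77  75  85  81 104 125]]
[0, 0, 62] (np.float64(252.49542564860246), np.float64(206.59569172729763))
[11, 0, 62] (np.float64(252.50476561567123), np.float64(193.0676996240041))
[11, 3.8, 62] (np.float64(257.49179826874024), np.float64(193.06798351828547))
[11, -3.8, 62] (np.float64(247.51799474888134), np.float64(193.06741574462524))
```

View pics/w5d.png

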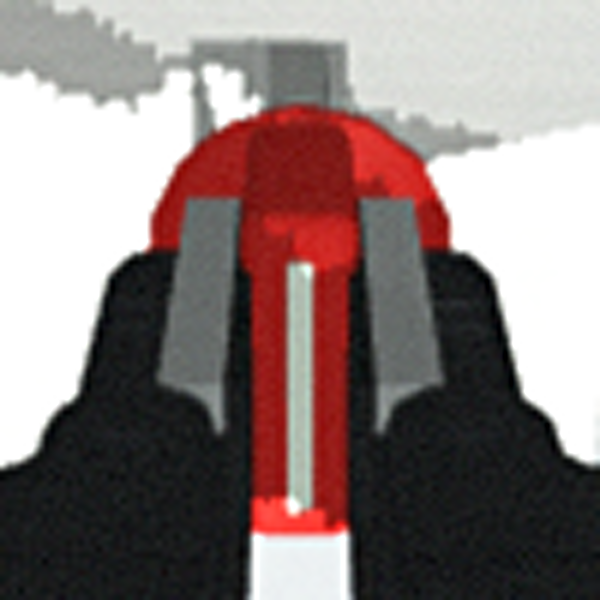

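The slot in this view spans columns 246.5–256.5, so its centre is 251.5–252. The wing's line is at 252, so the stud is lined up and I'm going down gently.

```bash
python3 -m inch '[[[0,0,1],[0,0,0],0],[[0,0,1.6],[0,0,0],0],[[0,0,1.9],[0,0,0],0],[[0,0,1.9],[0,0,0],0],[[0,0,1.9],[0,0,0],0]]'
echo 'c,y=step(c,y,[0,0,1.9],0)' >> st.py
python3 - <<'E'
from st import *
s=telemetry.sense();print(c,s["tool_pos"],s["ft_force"],s["wrist_torque"])
E
```

```text
time: 7.25
tool_pos: [431.4, 108.4, 146.1]
tcp_rot: [-180.0, -0.0, 168.5]
ft_force: [0.0, 0.3, -0.7]
finger_gap: 8.0
[431.50918453 108.44102603 146.292     ] [431.38623549 108.41744457 146.13113518] [ 0.04227795  0.32458801 -0.65792328] [ 0.02237491 -0.02736662 -0.03560784]
```

```bash
python3 -m inch '[[[0,0,0.1],[0,0,0],0],[[0,0,0.2],[0,0,0],0],[[0,0,0.2],[0,0,0],0]]'
python3 -m inch '[[[0,0,0.1],[0,0,0],0],[[0,0,0.1],[0,0,0],0]]'
python3 -m inch '[[[0,0,0.1],[0,0,0],0],[[0,0,0.1],[0,0,0],0]]'
```

```text
time: 7.55
tool_pos: [431.5, 108.5, 144.3]
tcp_rot: [180.0, 0.0, 168.5]
ft_force: [0.2, -0.1, -0.7]
finger_gap: 8.2
time: 7.75
tool_pos: [431.4, 108.4, 143.2]
tcp_rot: [-180.0, -0.0, 168.5]
ft_force: [-0.3, -0.3, -0.4]
finger_gap: 8.3
time: 7.95
tool_pos: [431.4, 108.4, 142.2]
tcp_rot: [-180.0, -0.0, 168.5]
ft_force: [0.7, -0.5, -0.8]
finger_gap: 8.2
```

```bash
python3 -m inch '[[[0,0,0.1],[0,0,0],0],[[0,0,0.1],[0,0,0],0]]'
python3 -m inch '[[[0,0,0.1],[0,0,0],0],[[0,0,0.1],[0,0,0],0]]'
python3 -m inch '[[[0,0,0.1],[0,0,0],0],[[0,0,0.1],[0,0,0],0]]'
python3 -m inch '[[[0,0,0.1],[0,0,0],0],[[0,0,0.1],[0,0,0],0]]'
python3 - <<'E'
from st import *
import cv2
im=viewer.snapshot("wrist");a=viewer.snapshot("side")
cv2.imwrite("pics/w6.png",np.hstack([im[:,100:500,::-1],cv2.resize(a[130:226,163:259,::-1],(384,384),interpolation=cv2.INTER_CUBIC)]))
E
```

```text
time: 8.15
tool_pos: [431.4, 108.5, 141.2]
tcp_rot: [-180.0, -0.0, 168.5]
ft_force: [-0.6, 0.3, 0.3]
finger_gap: 8.1
time: 8.35
tool_pos: [431.4, 108.4, 140.2]
tcp_rot: [-180.0, -0.0, 168.5]
ft_force: [1.1, 0.1, 0.0]
finger_gap: 8.2
time: 8.55
tool_pos: [431.4, 108.4, 139.1]
tcp_rot: [-180.0, -0.0, 168.5]
ft_force: [-0.3, 0.9, -0.9]
finger_gap: 8.4
time: 8.75
tool_pos: [431.4, 108.4, 138.2]
tcp_rot: [-180.0, -0.0, 168.5]
ft_force: [-0.3, 1.1, -0.5]
finger_gap: 8.4
```

View pics/w6.png

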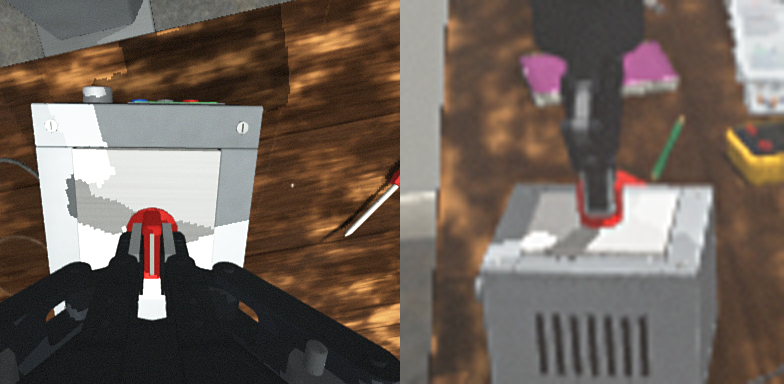

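```bash
for i in 1; do :; done; python3 -m inch '[[[0,0,0.1],[0,0,0],0],[[0,0,0.1],[0,0,0],0]]'
python3 -m inch '[[[0,0,0.1],[0,0,0],0],[[0,0,0.1],[0,0,0],0]]'
python3 -m inch '[[[0,0,0.1],[0,0,0],0],[[0,0,0.1],[0,0,0],0]]'
```

```text
time: 9.05
tool_pos: [431.6, 108.5, 137.3]
tcp_rot: [180.0, 0.0, 168.5]
ft_force: [-0.7, 0.7, 0.0]
finger_gap: 8.7
time: 9.25
tool_pos: [431.6, 108.5, 136.4]
tcp_rot: [180.0, 0.0, 168.5]
ft_force: [-0.8, 0.5, 0.9]
finger_gap: 8.4
time: 9.45
tool_pos: [431.7, 108.5, 135.5]
tcp_rot: [180.0, 0.0, 168.5]
ft_force: [-0.8, -0.7, 3.5]
finger_gap: 8.3
```

```bash
python3 -m inch '[[[0,0,0.1],[0,0,0],0],[[0,0,0.1],[0,0,0],0]]'
python3 -m inch '[[[0,0,0.1],[0,0,0],0],[[0,0,0.1],[0,0,0],0]]'
python3 - <<'E'
from st import *
import cv2
im=viewer.snapshot("wrist");a=viewer.snapshot("side")
cv2.imwrite("pics/w7.png",np.hstack([im[:,100:500,::-1],cv2.resize(a[160:224,170:234,::-1],(384,384),interpolation=cv2.INTER_CUBIC)]))
E
```

```text
time: 9.65
tool_pos: [431.7, 108.5, 134.5]
tcp_rot: [180.0, 0.0, 168.5]
ft_force: [-1.3, -0.1, 5.3]
finger_gap: 8.2
time: 9.85
tool_pos: [431.7, 108.5, 133.6]
tcp_rot: [180.0, 0.0, 168.5]
ft_force: [-2.1, -0.4, 6.6]
finger_gap: 8.1
```

View pics/w7.png

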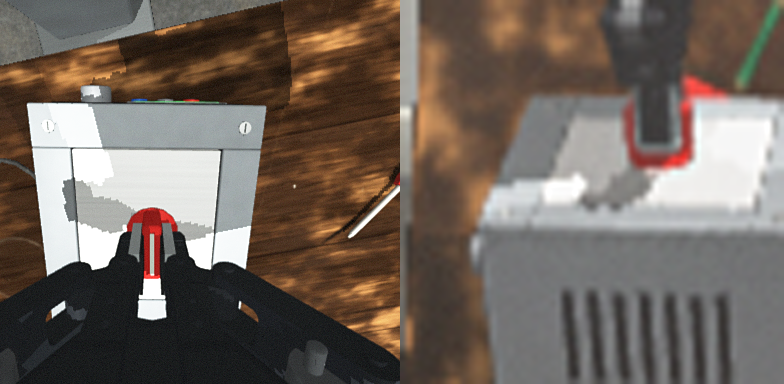

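```bash
python3 -m inch '[[[0,0,0.1],[0,0,0],0],[[0,0,0.2],[0,0,0],0],[[0,0,0.2],[0,0,0],0]]'
python3 -m inch '[[[0,0,0.1],[0,0,0],0],[[0,0,0.2],[0,0,0],0],[[0,0,0.2],[0,0,0],0]]'
```

```text
time: 10.25
tool_pos: [431.7, 108.5, 131.9]
tcp_rot: [180.0, 0.0, 168.5]
ft_force: [-3.5, -0.8, 9.5]
finger_gap: 8.3
time: 10.55
tool_pos: [431.7, 108.5, 130.2]
tcp_rot: [180.0, 0.0, 168.5]
ft_force: [-5.6, -0.8, 12.6]
finger_gap: 8.0
```

```bash
python3 -m inch '[[[0.05,0,0.02],[0,0,0],0],[[0.05,0,0.02],[0,0,0],0],[[0.05,0,0.02],[0,0,0],0]]'
python3 -c "
from h import *
s=telemetry.sense();print(s['wrist_torque'],s['joint_pos'])"
```

```text
time: 10.85
tool_pos: [431.7, 108.5, 130.3]
tcp_rot: [180.0, 0.1, 168.5]
ft_force: [-2.6, -1.8, 11.3]
finger_gap: 8.1
[-1.57465677e-01  6.82855711e-01  7.05630911e-05] [ 7.51608984e+00 -1.25476908e+01  1.16616883e+02 -1.84839579e-02
  7.58446285e+01 -7.09752152e+01]
```

```bash
python3 -m inch '[[[0,0,0.05],[0,0,0],0],[[0,0,0.05],[0,0,0.1],0],[[0,0,0.05],[0,0,0.2],0],[[0,0,0.05],[0,0,0.3],0],[[0,0,0.05],[0,0,0.3],0]]'
python3 -c "
from h import *
s=telemetry.sense();print(s['wrist_torque'])"
```

```text
time: 11.35
tool_pos: [432.4, 108.7, 130.3]
tcp_rot: [179.9, 0.2, 151.1]
ft_force: [-1.3, 0.1, 11.4]
finger_gap: 8.4
[ 0.02342427  0.26129768 -0.07446997]
```

```bash
python3 -m inch '[[[0,0,0],[0,0,0.1],0],[[0,0,0],[0,0,0.2],0],[[0,0,0],[0,0,0.3],0],[[0,0,0],[0,0,0.4],0],[[0,0,0],[0,0,0.5],0],[[0,0,0],[0,0,0.5],0]]'
python3 -c "
from h import *
s=telemetry.sense();print(s['wrist_torque'])"
```

```text
time: 11.95
tool_pos: [432.5, 108.8, 130.3]
tcp_rot: [179.8, 0.1, 122.5]
ft_force: [-1.9, 0.2, 11.3]
finger_gap: 8.3
[0.02755358 0.13173928 0.02061332]
```

```bash
python3 -m inch '[[[0,0,0],[0,0,0.1],0],[[0,0,0],[0,0,0.2],0],[[0,0,0],[0,0,0.3],0],[[0,0,0],[0,0,0.4],0],[[0,0,0],[0,0,0.5],0],[[0,0,0],[0,0,0.6],0],[[0,0,0],[0,0,0.69],0],[[0,0,0],[0,0,0.69],0]]'
python3 - <<'E'
from st import *
import cv2
s=telemetry.sense();print(s['wrist_torque'])
im=viewer.snapshot("wrist");a=viewer.snapshot("side")
cv2.imwrite("pics/w8.png",np.hstack([im[:,100:500,::-1],cv2.resize(a[160:224,170:234,::-1],(384,384),interpolation=cv2.INTER_CUBIC)]))
E
```

```text
time: 12.75
tool_pos: [432.2, 108.9, 130.3]
tcp_rot: [179.8, -0.1, 82.9]
ft_force: [-3.5, 0.2, 13.3]
finger_gap: 8.5
[ 0.16002626  0.46127714 -0.03881337]
```

View pics/w8.png

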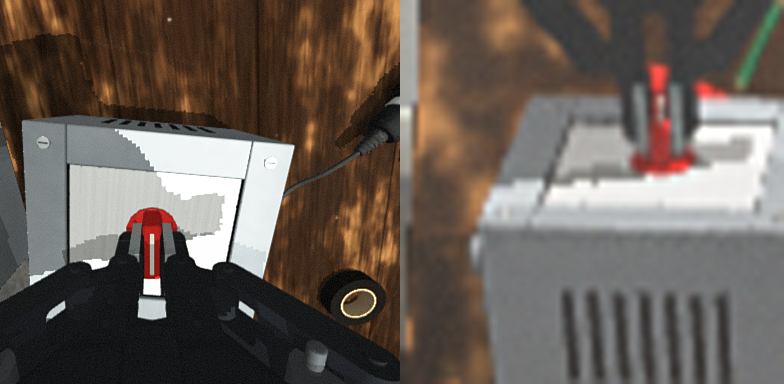

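```bash
python3 -m inch '[[[0,0,0],[0,0,0.04],0],[[0,0,0],[0,0,0.08],0],[[0,0,0],[0,0,0.08],0]]'
python3 -c "
from h import *
s=telemetry.sense();print(s['wrist_torque'])"
python3 -m inch '[[[0,0,0],[0,0,0.03],0],[[0,0,0],[0,0,0.03],0]]'
python3 -c "
from h import *
s=telemetry.sense();print(s['wrist_torque'])"
```

```text
time: 13.15
tool_pos: [432.0, 109.0, 130.2]
tcp_rot: [179.9, -0.1, 78.5]
ft_force: [-3.4, 0.8, 13.3]
finger_gap: 7.9
[0.23178076 0.73308481 0.00724481]
time: 13.35
tool_pos: [431.9, 109.1, 130.2]
tcp_rot: [179.9, -0.1, 76.8]
ft_force: [-3.7, 1.0, 14.0]
finger_gap: 8.0
[0.34097472 0.81682041 0.04708028]
```

```bash
python3 -m inch '[[[0,0,0],[0,0,0.03],0],[[0,0,0],[0,0,0.03],0]]'
python3 -c "
from h import *
s=telemetry.sense();print(s['wrist_torque'])"
python3 -m inch '[[[0,0,0],[0,0,0.03],0],[[0,0,0],[0,0,0.03],0]]'
python3 -c "
from h import *
s=telemetry.sense();print(s['wrist_torque'])"
```

```text
time: 13.55
tool_pos: [431.8, 109.1, 130.2]
tcp_rot: [179.9, -0.1, 75.1]
ft_force: [-5.4, 1.0, 14.4]
finger_gap: 8.1
[0.36102632 0.86532044 0.02913579]
time: 13.75
tool_pos: [431.7, 109.1, 130.2]
tcp_rot: [179.9, -0.1, 73.3]
ft_force: [-5.5, 1.5, 15.1]
finger_gap: 8.2
[0.31922259 1.04376746 0.06817144]
```

```bash
python3 -m inch '[[[0,-0.06,0],[0,0,-0.04],0],[[0,-0.06,0],[0,0,-0.06],0],[[0,-0.06,0],[0,0,-0.06],0]]'
python3 -m inch '[[[0,0,-0.1],[0,0,0],0],[[0,0,-0.2],[0,0,0],0],[[0,0,-0.2],[0,0,0],0]]'
python3 -m inch '[[[0,0,-0.1],[0,0,0],0],[[0,0,-0.2],[0,0,0],0],[[0,0,-0.2],[0,0,0],0]]'
```

```text
time: 14.05
tool_pos: [431.6, 109.0, 130.2]
tcp_rot: [179.9, -0.1, 76.9]
ft_force: [-2.4, 0.4, 11.9]
finger_gap: 8.1
time: 14.35
tool_pos: [431.6, 109.0, 131.9]
tcp_rot: [179.9, -0.1, 76.8]
ft_force: [0.1, 0.4, 9.6]
finger_gap: 8.5
time: 14.65
tool_pos: [431.6, 109.1, 133.7]
tcp_rot: [179.9, -0.1, 76.8]
ft_force: [0.5, 1.4, 6.5]
finger_gap: 8.3
```

```bash
python3 -m inch '[[[0,0,-0.05],[0,0,0],0],[[0,0,-0.1],[0,0,0],0],[[0,0,-0.1],[0,0,0],0]]'
python3 -c "
from h import *
s=telemetry.sense();print(s['wrist_torque'])"
```

```text
time: 14.95
tool_pos: [431.4, 109.0, 134.2]
tcp_rot: [179.9, -0.1, 76.8]
ft_force: [3.6, 2.3, 5.3]
finger_gap: 8.3
[ 0.35922683 -0.59244845 -0.0458393 ]
```

```bash
python3 -m inch '[[[0,0,-0.05],[0,0,0],0],[[0,0,-0.1],[0,0,0],0],[[0,0,-0.1],[0,0,0],0]]'
python3 -m inch '[[[0,0,-0.05],[0,0,0],0],[[0,0,-0.1],[0,0,0],0],[[0,0,-0.1],[0,0,0],0]]'
python3 -c "
from h import *
s=telemetry.sense();print(s['wrist_torque'])"
```

```text
time: 15.25
tool_pos: [431.0, 108.8, 134.5]
tcp_rot: [179.9, -0.0, 76.8]
ft_force: [6.0, 1.7, -0.2]
finger_gap: 8.1
time: 15.55
tool_pos: [430.8, 108.8, 134.7]
tcp_rot: [179.9, -0.0, 76.8]
ft_force: [9.4, 3.9, -6.2]
finger_gap: 8.3
[ 0.61128245 -1.75762109  0.00967215]
```

It resists an upward pull (−6 N over only 0.3 mm), so it is locked. I'll take the pull off, check and let go.

```bash
python3 -m inch '[[[0,0,0.1],[0,0,0],0],[[0,0,0.1],[0,0,0],0],[[0,0,0.1],[0,0,0],0]]'
python3 -m inch '[[[0,0,0],[0,0,0],0.15],[[0,0,0],[0,0,0],0.3],[[0,0,0],[0,0,0],0.4],[[0,0,0],[0,0,0],0.4],[[0,0,0],[0,0,0],0.4],[[0,0,0],[0,0,0],0.4]]'
python3 - <<'E'
from st import *
import cv2
im=viewer.snapshot("wrist");a=viewer.snapshot("side")
cv2.imwrite("pics/w9.png",np.hstack([im[:,100:500,::-1],cv2.resize(a[160:224,170:234,::-1],(384,384),interpolation=cv2.INTER_CUBIC)]))
E
```

```text
time: 15.85
tool_pos: [430.7, 108.8, 134.4]
tcp_rot: [180.0, -0.0, 76.8]
ft_force: [5.7, 2.0, 0.2]
finger_gap: 8.2
time: 16.45
tool_pos: [430.3, 108.7, 134.5]
tcp_rot: [-180.0, 0.0, 76.8]
ft_force: [-0.2, -0.1, -0.6]
finger_gap: 34.2
```

View pics/w9.png

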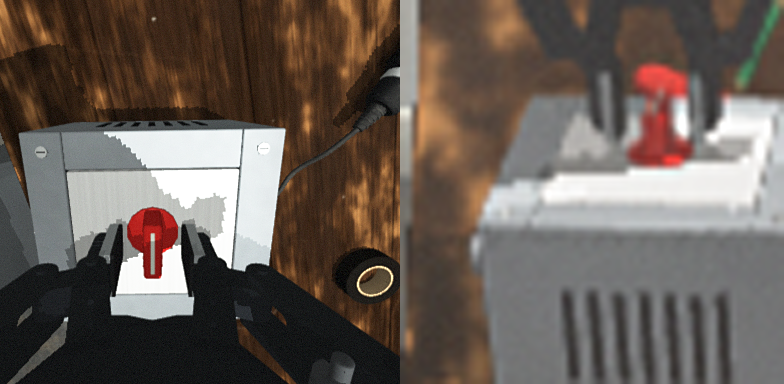

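The stud stays upright, with its wing at (152,240), and the cover is level. Now I'll back up and inspect.

```bash
python3 -m inch '[[[0,0,-1],[0,0,0],0.4],[[0,0,-3],[0,0,0],0.4],[[0,0,-6],[0,0,0],0.4],[[0,0,-10],[0,0,0],0.4],[[-2,0,-12],[0,0,0],0.4],[[-5,0,-12],[0,0,0],0.4],[[-5,0,-12],[0,0,0],0.4],[[-5,0,-12],[0,0,0],0.4],[[-5,0,-12],[0,0,0],0.4]]'
python3 - <<'E'
from h import *
import cv2,pickle
s=telemetry.sense();pickle.dump(s,open("s2.pkl","wb"));print(s["tool_pos"],s["tcp_rot"])
im=viewer.snapshot("wrist");a=viewer.snapshot("side")
cv2.imwrite("pics/w10.png",np.hstack([cv2.resize(im[60:210,150:350,::-1],(500,375),interpolation=cv2.INTER_CUBIC),cv2.resize(a[165:225,175:223,::-1],(300,375),interpolation=cv2.INTER_CUBIC)]))
E
```

```text
time: 17.45
tool_pos: [419.0, 60.5, 254.5]
tcp_rot: [-180.0, -0.0, 76.8]
ft_force: [-0.5, -0.2, -0.5]
finger_gap: 34.2
[418.99265772  60.4707508  254.54396903] [-1.79983064e+02 -1.70551098e-02  7.68158835e+01]
```

View pics/w10.png

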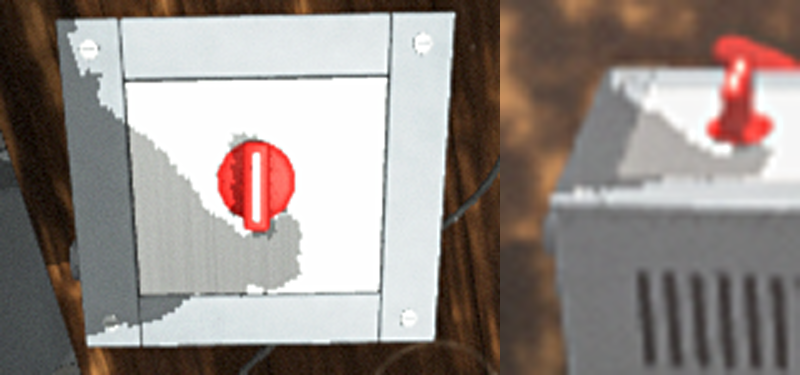

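The wing stands at (257,190), parallel to the case's short sides. The cover shows no raised edge, and nothing is touching it.

```bash
python3 -c "
from h import *
print(r.hand_in())"
```

```text
the job is handed in; nothing more can be done
None
```

The red stud is out of the stand and locked in the case's receptacle, with the cover held down, and I have handed the job in. It took about 17.5 s of the 42 s allowed.

**What I did:** The wrist camera showed the slot about 3.5 mm to the case's +y side of the hole's centre, so I lined the stud up with it before going down. The pin went in at the first try, with no contact on the plate beside the slot. I pushed the cover down about 8 mm on the gasket, turned the stud a quarter turn clockwise, and let it spring up.

**What the last checks showed:**
- **Push force:** the highest downward reading between moves was about 15 N, under the 25 N limit.
- **Lock:** an upward pull of about 6 N moved the stud only about 0.3 mm, so it is held.
- **Release:** after I opened the fingers and backed off, the stud stayed upright with its wing along the case's y (within about 2°). The cover looks flush with the rim in the pictures; I didn't measure its height.

**What was less clear:**
- **End stop:** I did not feel a clear stop at the end of the turn. I turned about 5° past the nominal 90°, then came back to about 1.5° past before letting it up.
- **Side force:** there was up to about 5.6 N sideways while pushing and turning, and about 10 N during the test pull. I eased the side force while pushing and turning by shifting the gripper slightly. After I opened the fingers the wrist read about zero.

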